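# Free the board carrier from under the hold-down bar

### The job

Lift the fixture's hinged hold-down bar fully up by its tab and leave it up, then slide the freed board carrier out from beneath it along its rails by the fin. Set the carrier down gently on the cork rest, flat, centred and square with its long side along the rest's long side, and let go. Leave the other things on the bench where they are.

Things in the scene. Friction and masses are not known exactly. Their poses are not given: they have to be found in the camera images.
- fixture: The board fixture, fixed: a dark steel bed 230 x 160 mm, 20 mm thick. Origin: centre of the bed's underside, on the table. Its x axis points from the open front (on the robot's left, where the carrier comes out; the bed ends at x = -115 mm) to the back stop; z up. A carrier slid out 60 to 75 mm still rests on the bed.
- lip_front (a point): Point midway between the front ends of the two rail lips, over the fixture's origin, 35 mm above the table. Guide rails (tops 36 mm above the table) stand 47 mm either side of the middle, x = -62 to +64 mm. Behind this point each has an inward lip over the carrier's edge, so the carrier cannot be lifted before it is slid 60 mm to -x. Play: 2 mm each side, 3 mm above.
- bar (a joint): Hinge angle (rad) of the aluminium hold-down bar, a U-shaped frame: two arms hinged at the fixture's back and a cross-piece 135 x 30 mm over the carrier's front edge, its down-turned lip blocking the carrier. 0 = down, 1.05 = fully up at its stop (60 degrees). Stiff hinge: it stays where left; about 4 N at the tab lifts it. When up, the tab's front end hangs 190 mm above the table right over the fin.
- bar_tab (a point): Grasp point on the bar's upright black tab, at the middle of the cross-piece's front: 40 mm long (fixture x), 14 mm thick (fixture y), 34 mm high. The point is 53 mm above the table with the bar down, 14 mm below the tab's top, 16 mm behind its front end. It lies 172 mm in front of the hinge axis and 17 mm above it (in the bar's frame) and turns with the bar.
- bar_hinge (a point): Middle of the bar's hinge axis, which runs along fixture y, 85 mm behind the fixture origin and 36 mm above the table. Lifting the bar moves the tab up and back towards +x of the fixture.
- carrier_grip (a point): Loose board carrier, 0.2 to 0.4 kg: aluminium plate 120 (its x) x 90 (y) x 8 mm with two narrow green circuit boards and, in its middle, an upright black grip fin 36 mm long (x), 12 mm thick (y), top 54 mm above the underside. The point is in the fin over the plate's centre, 40 mm above the underside. Home at fixture x = 0, axes parallel, the point 60 mm above the table.
- rest_top (a point): Centre of the top face of the cork rest, a plain fixed cork pad 150 mm (its x) x 120 mm (its y) x 8 mm lying on the table left or right of the fixture; the point is 8 mm above the table.
- parts_tray: Bystander: grey four-compartment tray 140 x 110 x 35 mm, fixed, on the side of the fixture where the rest is not. Origin at its underside.
- spool: Bystander: black spool, 60 mm across, 46 mm high. Origin at its underside.
- jar: Bystander: small amber jar, 52 mm across, 55 mm high. Origin at its underside.
- screwdriver: Bystander: screwdriver lying on the table, back left. Origin at its underside.
- brush: Bystander: small brush lying behind the fixture, right. Origin at its underside.
- multimeter: Bystander: grey handheld meter lying flat, 150 x 78 x 37 mm, far right. Origin at its underside.
Things that resemble listed ones, but are neither listed nor needed, are in the scene too. What is shaped like the part that bears carrier_grip but red or turquoise is not meant. Of the things shaped like the part that bears rest_top, the cork one is meant.

How it is judged:
By the outcome, as a careful person would: the job done as asked, in the order asked, and still so for the second after the job is handed in, with the robot touching nothing.
It also fails if it takes over 64 s, if anything falls off the work surface, if the arm or the gripper's body presses on something with over 40 N, if the wrist force passes 120 N, or if a joint passes its speed limit or range.

### The arm

A 6-joint arm with a two-finger parallel gripper is mounted at the origin on the work surface. World frame = base frame: x ahead of the robot, y to its left, z up, the work surface at z = 0. Lengths are in m, angles in degrees, forces in N, time in s.
With the tool pointing down it reaches from about 0.3 to 0.75 m from the base axis. Payload 8.5 kg.
Tool frame: the origin (TCP) lies between the finger pads; the fingertips stand 22 mm ahead of it and the grasp point (between the pads) lies 3 mm ahead of it (env.nose_length is the distance from the TCP to the fingertips, in m); z points along the fingers, x is the direction in which the jaws open and shut, and the axes are right-handed (so a half turn about z gives the same grasp; the last joint's range is limited). The gripper opens to 85 mm and grips with 20 to 120 N. Pads are 22 mm wide; open, the fingers measure 114 mm over their backs; the gripper's body (76 mm by 85 mm) begins 54 mm behind the grasp point. The pads swing forward as they close: fully open they stand 13 mm farther back than shut.
Start: joints at [-12.336, 21.807, 74.336, -0, 83.858, -12.336], TCP at [0.55, 0, 0.253] pointing down, gripper open.
Joint ranges: [-178.18, 178.18], [-50.72, 133.34], [12.68, 142.11], [-81.47, 261.47], [9.98, 163.14], [-165.26, 165.26]. Speed limits (degrees/s): [136.94, 136.94, 180, 180, 180, 180].

### API

Orientations are given as a 3x3 rotation matrix whose columns are the frame's x, y, z axes.
In Python, from rig import env gives the robot as it stands.
- The arm moves only by the tool arm_command, never from a script. Its argument "steps" is a list of rows, each an object with "delta_pos": the shift along the world's x, y, z in mm, a list of three; "dr": the turn, a rotation vector about the world's x, y, z in degrees, a list of three. In form: [{"delta_pos": [dx, dy, dz], "dr": [wx, wy, wz]}, ...]. A call has 1 to 20 rows; each row shifts and turns the commanded pose from where the row before left it; what a row does not reach is not made up. A row lasts 1/10 s, in which the tool goes at most 50 mm and 8.59 degrees, less where a joint would pass 70% of its speed; a pose out of reach is approached as far as the arm can. A call with a gripper value outside its range is refused whole. "grip" is the opening, from 0 (shut) to 1 (fully open), set as the call begins (left out, the last holds). The fingers move at their own pace and stop on an object; "squeeze" is the grip in N (left out, the last holds). Time passes only in rows, so rows that do not move let the fingers close. It gives the time, the measured TCP pose, the force and the opening at its end, in the units of the state.
- env.observe(): the state, without advancing time (a new reading comes with each control period).
- env.get_image(name): name is "scene" or "side" or "wrist"; returns the picture (480x640x3 uint8, blue, green, red); there is no depth.
- env.get_calibration(name): a dict with "fx", "fy", "cx", "cy" (pixels), "view" (4x4, takes a point from world to camera coordinates). Camera axes: x right, y up, looking along -z (the intrinsics and any distortion apply to the point x, -y, -z); pixel columns grow to the right and rows downward; lengths in m; the calibration is good to about 2 mm. A picture is of the moment at which its call begins: read the wrist's pose just before it. get_calibration takes no time and is no camera call; for the wrist camera it gives the pose at the moment of the call.
- env.close_job(): hands the job in, once; it reports no verdict.
The state is a dict: "time_s": time; "q": joint angles; "qvel": joint speeds; "joint_efforts": joint torques, N m; "position": TCP position; "tool_rot": TCP orientation; "ft_force": force on the tool from outside, world axes, zero at the start; "wrist_torque": the same for the moment, N m; "grip_width": finger opening in m.
Only numpy, scipy, OpenCV 4.12 (cv2) and the standard library are available. Lean on these libraries where they do the work, as an engineer would, in place of code of your own. Each camera call takes 0.05 s, during which the arm holds its last target. There are 200 camera calls.

## Working session

There is one attempt and no reset: what is moved stays moved. The work goes in short steps, Python scripts to look and compute and a tool call to move; the robot and the scene stay as the last step left them, time stands still between calls to the robot, and variables do not carry over. Pictures are saved under pics/ and viewed, about 8 in all and at most 12, crops included, and the job is handed in when it is done.

Besides the shell and the picture viewer there is one more tool, called after "Emit:" by a JSON object that holds its "fn" and its "kwargs". arm_command: Moves the arm, as the interface text tells. Its arguments: {"type":"object","properties":{"steps":{"type":"array"},"grip":{"type":"number"},"squeeze":{"type":"number"}},"required":["steps"]}

```bash
mkdir -p pics; ls; cat > h.py <<'E'
import numpy as np, cv2
from rig import env
def K(c): return np.array([[c['fx'],0,c['cx']],[0,c['fy'],c['cy']],[0,0,1.]])
def ray(c,u,v):
    V=np.array(c['view']);R=V[:3,:3];o=-R.T@V[:3,3]
    D=c.get('dist',c.get('distortion'))
    p=cv2.undistortPoints(np.array([[[u,v]]],float),K(c),None if D is None else np.array(D,float))[0,0]
    return o,R.T@np.array([p[0],-p[1],-1.])
def onz(c,u,v,z):
    o,d=ray(c,u,v); return o+d*(z-o[2])/d[2]
def proj(c,P):
    V=np.array(c['view']);q=V[:3,:3]@np.array(P)+V[:3,3]
    D=c.get('dist',c.get('distortion'))
    return cv2.projectPoints(np.array([[q[0],-q[1],-q[2]]]),np.zeros(3),np.zeros(3),K(c),None if D is None else np.array(D,float))[0].ravel()
E
python3 - <<'E'
from h import *
import pickle
for n in ("scene","side","wrist"):
    c=env.get_calibration(n); im=env.get_image(n); cv2.imwrite(f"pics/{n}0.png",im); pickle.dump(c,open(f"{n}0.pkl","wb")); print(n,{k:np.round(v,4).tolist() if not isinstance(v,str) else v for k,v in c.items()})
print(env.observe()['time_s'], env.nose_length)
E
```

```text
pics
scene {'fx': 521.5795, 'fy': 521.5795, 'cx': 320.3959, 'cy': 242.7178, 'view': [[0.8129, 0.5824, 0.0064, -0.4411], [-0.4361, 0.6013, 0.6695, 0.125], [0.3861, -0.547, 0.7428, -1.4768], [0.0, 0.0, 0.0, 1.0]]}
side {'fx': 527.4779, 'fy': 527.4779, 'cx': 325.8485, 'cy': 235.974, 'view': [[-0.899, -0.4378, 0.0105, 0.4614], [0.3224, -0.6455, 0.6924, -0.1923], [-0.2963, 0.6258, 0.7215, -1.2616], [0.0, 0.0, 0.0, 1.0]]}
wrist {'fx': 413.0492, 'fy': 413.0492, 'cx': 313.2231, 'cy': 234.1334, 'view': [[1.0, 0.0003, -0.0016, -0.5495], [-0.0007, 0.9558, -0.2939, 0.0384], [0.0014, 0.2939, 0.9558, -0.3804], [0.0, 0.0, 0.0, 1.0]]}
0.15 0.022
```

View pics/scene0.png

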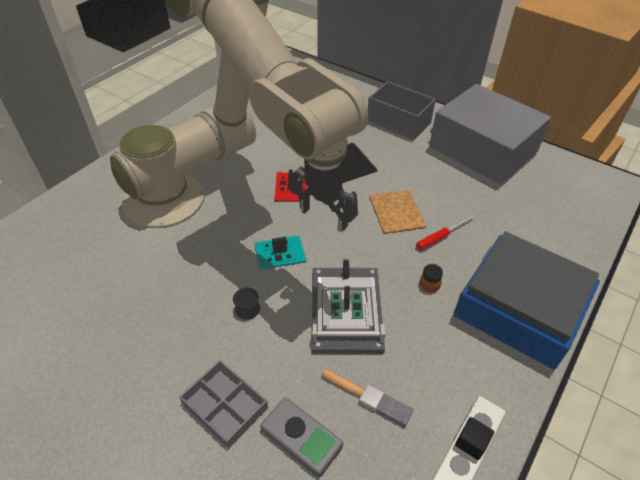

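View pics/side0.png

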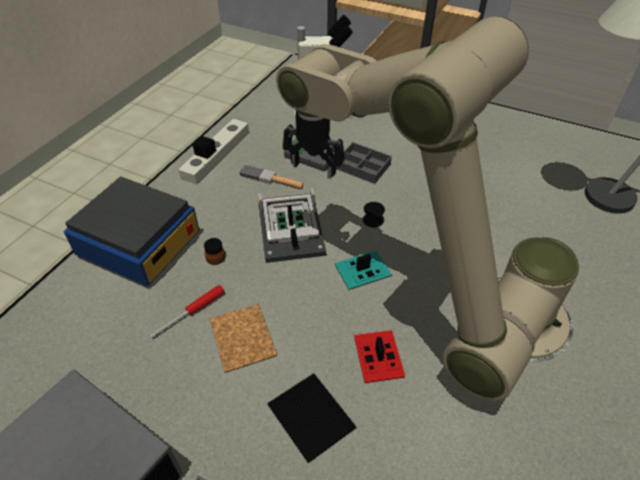

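Scene view: fin candidates are the carrier in the fixture (scene 347,297; side 291,215), the turquoise decoy (280,245) and the red decoy (289,186). I choose the one in the fixture. Rest candidates are cork (398,210; side 243,337) and a black pad (350,165); I choose cork. The bar tab is at scene (346,268), side (294,238). One close crop to check the choice.

```bash
python3 - <<'E'
import cv2,numpy as np
a=cv2.imread('pics/scene0.png')[250:360,300:400];b=cv2.imread('pics/side0.png')[170:280,245:345]
f=lambda i:cv2.resize(i,None,fx=4,fy=4,interpolation=cv2.INTER_CUBIC)
cv2.imwrite('pics/crop1.png',np.hstack([f(a),f(b)]))
from h import *; import pickle
# cork
for n in('scene','side'):
    im=cv2.imread(f'pics/{n}0.png');c=pickle.load(open(n+'0.pkl','rb'))
    h=cv2.cvtColor(im,cv2.COLOR_BGR2HSV)
    m=cv2.inRange(h,(8,90,90),(22,255,255))
    win=np.zeros_like(m); 
    if n=='scene': win[180:240,360:435]=1
    else: win[295:380,200:285]=1
    m=cv2.morphologyEx(m*win,cv2.MORPH_CLOSE,np.ones((5,5)))
    ct=max(cv2.findContours(m,0,2)[0],key=cv2.contourArea)
    P=np.array([onz(c,u,v,.008)[:2] for u,v in ct[:,0]],np.float32)*1000
    print(n,cv2.contourArea(ct),cv2.minAreaRect(P))
E
```

```text
scene 1607.5 ((559.2111206054688, 338.03765869140625), (120.05240631103516, 153.20761108398438), 46.97002410888672)
side 2864.0 ((558.6847534179688, 344.1060485839844), (119.78483581542969, 152.00341796875), 47.049339294433594)
```

View pics/crop1.png

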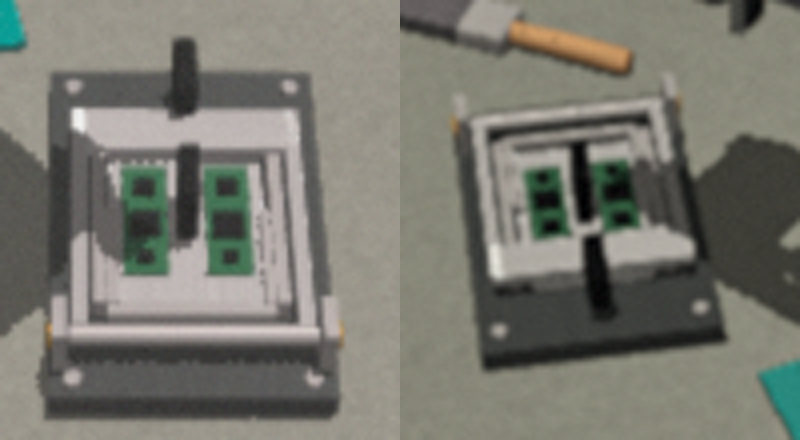

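```bash
python3 - <<'E'
from h import *; import pickle
from scipy.optimize import least_squares
cs={n:pickle.load(open(n+'0.pkl','rb')) for n in('scene','side')}
S=lambda u,v:(300+u/4-.4,250+v/4-.4); D=lambda u,v:(245+(u-400)/4-.4,170+v/4-.4)
obs=[('scene',S(52,73),(-115,-80,20)),('scene',S(309,73),(-115,80,20)),('scene',S(338,400),(115,80,20)),('scene',S(45,400),(115,-80,20)),
('side',D(484,352),(-115,80,20)),('side',D(723,327),(-115,-80,20)),
('scene',S(184,39),(-103,0,67)),('side',D(603,317),(-103,0,33)),('scene',S(188,146),(-18,0,74)),('side',D(578,144),(18,0,74))]
for n,uv,p in obs: print(n,p,np.round(onz(cs[n],*uv,p[2]/1000)[:2]*1000,1))
def W(x,p):
    c,s=np.cos(x[2]),np.sin(x[2]); return np.array([x[0]+c*p[0]-s*p[1],x[1]+s*p[0]+c*p[1],p[2]])/1000
f=lambda x:np.concatenate([onz(cs[n],*uv,p[2]/1000)[:2]*1000-W(x,p)[:2]*1000 for n,uv,p in obs])
r=least_squares(f,[550,0,-1.5],loss='soft_l1',f_scale=3)
print(r.x[:2],np.degrees(r.x[2]),np.round(f(r.x).reshape(-1,2),1).tolist())
for p in [(-87,0,53),(0,0,60)]:print(W(r.x,p))
for n in cs:
  o=[k for k in obs if k[0]==n]; g=lambda x:np.concatenate([onz(cs[n],*uv,p[2]/1000)[:2]*1000-W(x,p)[:2]*1000 for _,uv,p in o])
  q=least_squares(g,r.x,loss='soft_l1',f_scale=3);print(n,q.x[:2],np.degrees(q.x[2]))
E
```

```text
scene (-115, -80, 20) [498.5  28.5]
scene (-115, 80, 20) [626.8 121.4]
scene (115, 80, 20) [759.6 -65.3]
scene (115, -80, 20) [ 630.6 -158.4]
side (-115, 80, 20) [626.1 122.4]
side (-115, -80, 20) [498.1  34.4]
scene (-103, 0, 67) [569.6  64.8]
side (-103, 0, 33) [566.2  71.8]
scene (-18, 0, 74) [618.5  -4.9]
side (18, 0, 74) [636.6 -26.6]
[628.31966515 -17.35715212] -54.66596062137904 [[1.9, -1.7], [-0.3, -1.3], [-0.5, -0.4], [1.0, -1.0], [-1.0, -0.3], [1.6, 4.2], [0.8, -1.9], [-2.6, 5.1], [0.6, -2.2], [-2.1, 5.4]]
[0.57800388 0.05361694 0.053     ]
[ 0.62831967 -0.01735715  0.06      ]
scene [628.96552303 -18.72620996] -54.49537009762913
side [626.83386672 -13.65026379] -54.94087238102348
```

```bash
python3 - <<'E'
from h import *; import pickle
c=pickle.load(open('wrist0.pkl','rb'))
for p in [(.578,.054,.053),(.628,-.017,.06),(.559,.341,.008)]: print(proj(c,p))
V=np.array(c['view']);print(-V[:3,:3].T@V[:3,3]); s=env.observe();print(np.round(s['tool_rot'],3),s['position'],s['ft_force'],s['grip_width'])
E
```

```text
[350.77814519 136.47470163]
[412.24610876 229.01068488]
[ 327.84144988 -315.47592337]
[0.55004154 0.07525478 0.3740246 ]
[[ 1.    -0.    -0.001]
 [-0.    -1.     0.   ]
 [-0.001 -0.    -1.   ]] [5.49815833e-01 4.93458150e-05 2.52860258e-01] [ 0.81387054 -0.4939852  -0.13933974] 0.08547930218216357
```

View pics/wrist0.png

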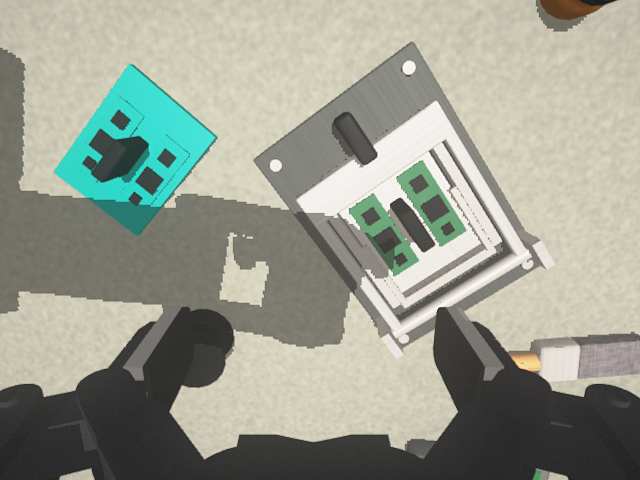

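```bash
python3 - <<'E'
from h import *; import pickle
c=pickle.load(open('wrist0.pkl','rb')); im=cv2.imread('pics/wrist0.png')
a=onz(c,255,160,.02)[:2]*1000;b=onz(c,412.5,42,.02)[:2]*1000
print(a,b,np.linalg.norm(b-a)); d=(b-a)/np.linalg.norm(b-a); yaw=np.degrees(np.arctan2(d[1],d[0]))-90; x=np.array([d[1],-d[0]]); 
print('yaw',yaw,'origin',(a+b)/2+115*x)
g=cv2.cvtColor(im,cv2.COLOR_BGR2GRAY)
for nm,(x0,x1,y0,y1),zs in [('tab',(325,385,105,170),(.067,.045)),('fin',(388,438,192,255),(.074,.05))]:
    m=np.zeros_like(g);m[y0:y1,x0:x1]=(g[y0:y1,x0:x1]<60)*255
    ct=max(cv2.findContours(m,0,2)[0],key=cv2.contourArea)
    print(nm,cv2.contourArea(ct),cv2.boundingRect(ct))
    for z in zs:
        P=np.array([onz(c,u,v,z)[:2] for u,v in ct[:,0]],np.float32)*1000
        print(z,cv2.minAreaRect(P))
E
```

```text
[500.00103992  32.28080473] [627.31948459 124.09273033] 156.96947485316662
yaw -54.20385831525745 origin [630.92411374 -15.09010143]
tab 19.5 (334, 113, 13, 19)
0.067 ((567.744140625, 65.92618560791016), (13.335259437561035, 6.590022563934326), 72.0654525756836)
0.045 ((569.0126342773438, 65.25773620605469), (14.290802955627441, 7.062228202819824), 72.0650634765625)
fin 0.0 (421, 249, 1, 1)
0.074 ((632.3772583007812, -28.88331413269043), (0.0, 0.0), 0.0)
0.05 ((638.9635620117188, -37.213680267333984), (0.0, 0.0), 0.0)
```

```bash
python3 - <<'E'
from h import *; import pickle
c=pickle.load(open('wrist0.pkl','rb')); im=cv2.imread('pics/wrist0.png')
m0=(im.max(2)<85).astype(np.uint8)*255
yaw=np.radians(-54.4);ux=np.array([np.cos(yaw),np.sin(yaw)]);uy=np.array([-ux[1],ux[0]])
for nm,(x0,x1,y0,y1),z in [('tab',(325,385,105,170),.067),('fin',(388,438,192,255),.074)]:
    m=np.zeros_like(m0);m[y0:y1,x0:x1]=m0[y0:y1,x0:x1]
    m=cv2.morphologyEx(m,cv2.MORPH_OPEN,np.ones((5,5)))
    ct=max(cv2.findContours(m,0,2)[0],key=cv2.contourArea)
    print(nm,cv2.contourArea(ct),cv2.boundingRect(ct),cv2.minAreaRect(ct))
    P=np.array([onz(c,u,v,z)[:2] for u,v in ct[:,0]])*1000-[629.5,-16]
    print('fx x',(P@ux).min(),(P@ux).max(),'y',(P@uy).min(),(P@uy).max())
E
```

```text
tab 268.0 (332, 115, 24, 36) ((342.6094970703125, 134.19956970214844), (38.41579055786133, 14.590179443359375), 68.83873748779297)
fx x -105.65201581628102 -78.56297487336204 y -8.847584160631714 2.2838291231145647
fin 817.5 (391, 199, 42, 52) ((412.06072998046875, 224.11871337890625), (58.61255645751953, 16.1746826171875), 55.784297943115234)
fx x -31.79130769984154 15.0816092469069 y -6.352826428888097 5.60526552588184
```

Emit:
{"fn": "arm_command", "kwargs": {"steps": [{"delta_pos": [5,9,-20],"dr": [0,0,7.12]},{"delta_pos": [6,11,-23],"dr": [0,0,7.12]},{"delta_pos": [6,12,-24],"dr": [0,0,7.12]},{"delta_pos": [6,12,-24],"dr": [0,0,7.12]},{"delta_pos": [6,11,-22],"dr": [0,0,7.12]},{"delta_pos": [0,0,0],"dr": [0,0,0]},{"delta_pos": [0,0,0],"dr": [0,0,0]}], "grip": 0.6}}

```text
time_s: 0.85
position: [0.579, 0.0548, 0.1406]
tool_rot: [[0.815, 0.58, -0.0], [0.58, -0.815, -0.0], [-0.0, -0.0, -1.0]]
ft_force: [-0.8, 0.1, 0.3]
grip_width: 0.0511
```

```bash
python3 - <<'E'
from h import *; import pickle
c=env.get_calibration('wrist');im=env.get_image('wrist');pickle.dump(c,open('wrist1.pkl','wb'))
print(env.observe()['position'],env.observe()['time_s'])
yaw=np.radians(-54.4)
for p in [(-87,7,67),(-87,-7,67),(-103,0,67),(-63,0,67),(-18,0,74),(18,0,74),(-115,80,20),(-115,-80,20)]:
    P=[.6295+(np.cos(yaw)*p[0]-np.sin(yaw)*p[1])/1000,-.016+(np.sin(yaw)*p[0]+np.cos(yaw)*p[1])/1000,p[2]/1000]
    q=proj(c,P);print(p,q); cv2.circle(im,(int(q[0]),int(q[1])),2,(0,0,255),-1)
cv2.imwrite('pics/w1.png',im)
E
```

```text
[0.57923053 0.05455367 0.14132939] 0.9
(-87, 7, 67) [326.5228339  262.95328029]
(-87, -7, 67) [298.76673322 263.01478163]
(-103, 0, 67) [312.54643234 232.62980099]
(-63, 0, 67) [312.78275305 306.03022582]
(-18, 0, 74) [313.00564397 387.7965448 ]
(18, 0, 74) [313.18177849 441.93281503]
(-115, 80, 20) [447.56864532 189.9325958 ]
(-115, -80, 20) [177.85988413 190.59359691]
```

View pics/w1.png

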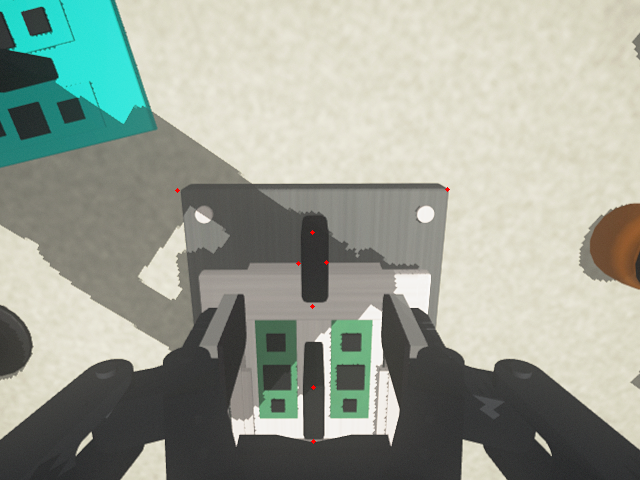

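View shows the tab at (315,258), the fin at (314,390) and the bed front edge at row 187. The estimate is off by about 2 mm; I correct it, descend and grip.

Emit:
{"fn": "arm_command", "kwargs": {"steps": [{"delta_pos": [-0.7,2.3,-15],"dr": [0,0,0]},{"delta_pos": [0,0,-22],"dr": [0,0,0]},{"delta_pos": [0,0,-20],"dr": [0,0,0]},{"delta_pos": [0,0,-14],"dr": [0,0,0]},{"delta_pos": [0,0,-8],"dr": [0,0,0]},{"delta_pos": [0,0,0],"dr": [0,0,0]},{"delta_pos": [0,0,0],"dr": [0,0,0]}]}}

```text
time_s: 1.6
position: [0.5788, 0.057, 0.0624]
tool_rot: [[0.814, 0.581, 0.002], [0.581, -0.814, -0.0], [0.001, 0.001, -1.0]]
ft_force: [0.5, -0.8, -0.2]
grip_width: 0.0515
```

Emit:
{"fn": "arm_command", "kwargs": {"steps": [{"delta_pos": [0,0,0],"dr": [0,0,0]},{"delta_pos": [0,0,0],"dr": [0,0,0]},{"delta_pos": [0,0,0],"dr": [0,0,0]},{"delta_pos": [0,0,0],"dr": [0,0,0]},{"delta_pos": [0,0,0],"dr": [0,0,0]},{"delta_pos": [0,0,0],"dr": [0,0,0]}], "grip": 0, "squeeze": 35}}

```text
time_s: 2.2
position: [0.5782, 0.057, 0.062]
tool_rot: [[0.813, 0.582, 0.0], [0.582, -0.813, -0.001], [-0.0, 0.001, -1.0]]
ft_force: [-3.4, -2.4, 6.7]
grip_width: 0.0138
```

```bash
python3 - <<'E'
import numpy as np
th=np.radians(np.linspace(0,61,21)); yaw=np.radians(-54.4)
f=172;h=23; t=th*0.6
x=-(f*np.cos(th)-h*np.sin(th))+3*np.sin(t); z=f*np.sin(th)+h*np.cos(th)+3*np.cos(t)
for dx,dz in zip(np.diff(x),np.diff(z)): print([round(dx*np.cos(yaw),1),round(dx*np.sin(yaw),1),round(dz,1)],end=',')
print(x[-1]+85,z[-1]+36)
E
```

```text
[np.float64(0.9), np.float64(-1.3), np.float64(9.1)],[np.float64(1.2), np.float64(-1.7), np.float64(9.0)],[np.float64(1.5), np.float64(-2.1), np.float64(8.9)],[np.float64(1.7), np.float64(-2.4), np.float64(8.8)],[np.float64(2.0), np.float64(-2.8), np.float64(8.6)],[np.float64(2.3), np.float64(-3.2), np.float64(8.4)],[np.float64(2.5), np.float64(-3.5), np.float64(8.2)],[np.float64(2.8), np.float64(-3.9), np.float64(7.9)],[np.float64(3.0), np.float64(-4.2), np.float64(7.7)],[np.float64(3.3), np.float64(-4.6), np.float64(7.4)],[np.float64(3.5), np.float64(-4.9), np.float64(7.1)],[np.float64(3.7), np.float64(-5.2), np.float64(6.8)],[np.float64(3.9), np.float64(-5.5), np.float64(6.4)],[np.float64(4.1), np.float64(-5.7), np.float64(6.0)],[np.float64(4.3), np.float64(-6.0), np.float64(5.7)],[np.float64(4.4), np.float64(-6.2), np.float64(5.3)],[np.float64(4.6), np.float64(-6.4), np.float64(4.9)],[np.float64(4.7), np.float64(-6.6), np.float64(4.4)],[np.float64(4.9), np.float64(-6.8), np.float64(4.0)],[np.float64(5.0), np.float64(-7.0), np.float64(3.5)],23.517673206732965 199.99366331921516
```

Emit:
{"fn": "arm_command", "kwargs": {"steps": [{"delta_pos": [0.9,-1.3,9.1],"dr": [1.49,1.06,0]},{"delta_pos": [1.2,-1.7,9.0],"dr": [1.49,1.06,0]},{"delta_pos": [1.5,-2.1,8.9],"dr": [1.49,1.06,0]},{"delta_pos": [1.7,-2.4,8.8],"dr": [1.49,1.06,0]},{"delta_pos": [2.0,-2.8,8.6],"dr": [1.49,1.06,0]},{"delta_pos": [2.3,-3.2,8.4],"dr": [1.49,1.06,0]},{"delta_pos": [2.5,-3.5,8.2],"dr": [1.49,1.06,0]},{"delta_pos": [2.8,-3.9,7.9],"dr": [1.49,1.06,0]},{"delta_pos": [3.0,-4.2,7.7],"dr": [1.49,1.06,0]},{"delta_pos": [3.3,-4.6,7.4],"dr": [1.49,1.06,0]}]}}

```text
time_s: 3.2
position: [0.5987, 0.0282, 0.1448]
tool_rot: [[0.813, 0.552, -0.186], [0.582, -0.771, 0.258], [-0.001, -0.318, -0.948]]
ft_force: [-1.7, 1.7, -4.9]
grip_width: 0.0133
```

Emit:
{"fn": "arm_command", "kwargs": {"steps": [{"delta_pos": [3.5,-4.9,7.1],"dr": [1.49,1.06,0]},{"delta_pos": [3.7,-5.2,6.8],"dr": [1.49,1.06,0]},{"delta_pos": [3.9,-5.5,6.4],"dr": [1.49,1.06,0]},{"delta_pos": [4.1,-5.7,6.0],"dr": [1.49,1.06,0]},{"delta_pos": [4.3,-6.0,5.7],"dr": [1.49,1.06,0]},{"delta_pos": [4.4,-6.2,5.3],"dr": [1.49,1.06,0]},{"delta_pos": [4.6,-6.4,4.9],"dr": [1.49,1.06,0]},{"delta_pos": [4.7,-6.6,4.4],"dr": [1.49,1.06,0]},{"delta_pos": [4.9,-6.8,4.0],"dr": [1.49,1.06,0]},{"delta_pos": [5.0,-7.0,3.5],"dr": [1.49,1.06,0]},{"delta_pos": [0,0,0],"dr": [0,0,0]},{"delta_pos": [0,0,0],"dr": [0,0,0]}]}}

```text
time_s: 4.4
position: [0.6423, -0.0326, 0.1996]
tool_rot: [[0.813, 0.468, -0.347], [0.582, -0.652, 0.486], [0.001, -0.597, -0.802]]
ft_force: [-3.4, -1.2, 2.5]
grip_width: 0.0134
```

Emit:
{"fn": "arm_command", "kwargs": {"steps": [{"delta_pos": [2.5,-3.5,1.6],"dr": [0,0,0]},{"delta_pos": [0,0,0],"dr": [0,0,0]},{"delta_pos": [0,0,0],"dr": [0,0,0]}]}}

```text
time_s: 4.7
position: [0.6427, -0.0331, 0.1998]
tool_rot: [[0.811, 0.465, -0.355], [0.585, -0.647, 0.488], [-0.003, -0.603, -0.797]]
ft_force: [-17.8, 14.8, -5.8]
grip_width: 0.0133
```

Emit:
{"fn": "arm_command", "kwargs": {"steps": [{"delta_pos": [-2.0,2.8,-1.2],"dr": [0,0,0]},{"delta_pos": [0,0,0],"dr": [0,0,0]},{"delta_pos": [0,0,0],"dr": [0,0,0]},{"delta_pos": [0,0,0],"dr": [0,0,0]},{"delta_pos": [0,0,0],"dr": [0,0,0]},{"delta_pos": [3.5,-4.9,8],"dr": [0,0,0]},{"delta_pos": [7,-9.8,16],"dr": [0,0,0]},{"delta_pos": [9,-12,20],"dr": [0,0,0]},{"delta_pos": [0,0,30],"dr": [0,0,0]},{"delta_pos": [0,0,20],"dr": [0,0,0]},{"delta_pos": [0,0,0],"dr": [0,0,0]}], "grip": 0.6}}

```text
time_s: 5.8
position: [0.6629, -0.0604, 0.2967]
tool_rot: [[0.814, 0.471, -0.341], [0.582, -0.654, 0.484], [0.005, -0.592, -0.806]]
ft_force: [-0.1, 0.6, 0.0]
grip_width: 0.0514
```

Emit:
{"fn": "arm_command", "kwargs": {"steps": [{"delta_pos": [-8,11,0],"dr": [-6.2,-4.44,0]},{"delta_pos": [-12,17,0],"dr": [-6.2,-4.44,0]},{"delta_pos": [-14,19.5,0],"dr": [-6.2,-4.44,0]},{"delta_pos": [-14,19.5,0],"dr": [-6.2,-4.44,0]},{"delta_pos": [-14,19.5,-6],"dr": [-6.2,-4.44,0]},{"delta_pos": [-12.5,17,-15],"dr": [-6.2,-4.44,0]},{"delta_pos": [0,0,-25],"dr": [-6.2,-4.44,0]},{"delta_pos": [0,0,-30],"dr": [-6.2,-4.44,0]},{"delta_pos": [0,0,-30],"dr": [-6.2,-4.44,0]},{"delta_pos": [0,0,-30],"dr": [-6.2,-4.44,0]},{"delta_pos": [0,0,-20],"dr": [0,0,0]},{"delta_pos": [0,0,0],"dr": [0,0,0]},{"delta_pos": [0,0,0],"dr": [0,0,0]}]}}

```text
time_s: 7.1
position: [0.5882, 0.0425, 0.1416]
tool_rot: [[0.814, 0.453, 0.364], [0.581, -0.634, -0.511], [-0.001, 0.627, -0.779]]
ft_force: [0.5, -0.4, 1.6]
grip_width: 0.051
```

```bash
python3 - <<'E'
from h import *; import pickle
s=env.observe();c=env.get_calibration('wrist');im=env.get_image('wrist');pickle.dump(c,open('wrist2.pkl','wb'))
print(s['position'],s['time_s'],np.round(s['q'],1))
yaw=np.radians(-54.4)
for p in [(-18,-6,74),(-18,6,74),(18,-6,74),(18,6,74),(-60,-45,28),(-60,45,28),(-115,80,20),(-115,-80,20)]:
    P=[.6291+(np.cos(yaw)*p[0]-np.sin(yaw)*p[1])/1000,-.0138+(np.sin(yaw)*p[0]+np.cos(yaw)*p[1])/1000,p[2]/1000]
    q=proj(c,P);print(p,q); cv2.circle(im,(int(q[0]),int(q[1])),2,(0,0,255),-1)
cv2.imwrite('pics/w2.png',np.hstack([im,cv2.resize(env.get_image('scene')[200:380,260:440],(480,480))])[:,:1120])
i=cv2.imread('pics/w2.png');cv2.imwrite('pics/w2.png',cv2.resize(i,None,fx=.7,fy=.7,interpolation=cv2.INTER_AREA))
E
```

```text
[0.58817164 0.04254254 0.14156682] 7.1 [  5.1  30.   91.3 -47.2  47.5  -1. ]
(-18, -6, 74) [302.64367996 250.7627018 ]
(-18, 6, 74) [325.34117343 250.77883952]
(18, -6, 74) [303.96116799 282.33538736]
(18, 6, 74) [323.9318489  282.35169523]
(-60, -45, 28) [225.32766684 129.86341802]
(-60, 45, 28) [402.88548995 129.91787365]
(-115, 80, 20) [510.68605649  12.53109525]
(-115, -80, 20) [117.99255316  12.56477846]
```

View pics/w2.png

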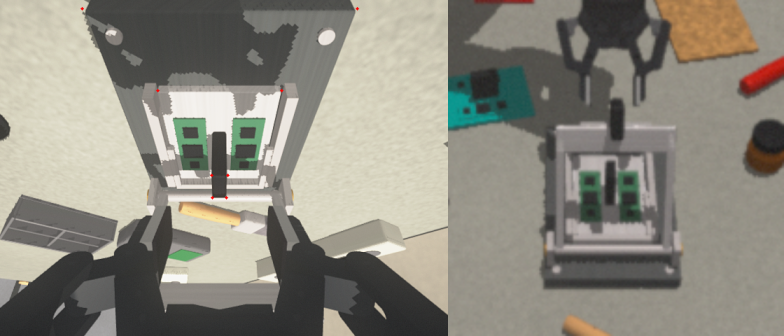

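The bar is up and the fin lies centred between the fingers (219,165 in the scaled view). Now advance along the tool axis and grip.

Emit:
{"fn": "arm_command", "kwargs": {"steps": [{"delta_pos": [4,-5,-8],"dr": [0,0,0]},{"delta_pos": [6,-8.5,-13],"dr": [0,0,0]},{"delta_pos": [6,-8.5,-13],"dr": [0,0,0]},{"delta_pos": [6,-8.5,-13],"dr": [0,0,0]},{"delta_pos": [6,-8.5,-13],"dr": [0,0,0]},{"delta_pos": [5,-7,-10],"dr": [0,0,0]},{"delta_pos": [4,-5,-8],"dr": [0,0,0]},{"delta_pos": [0,0,0],"dr": [0,0,0]},{"delta_pos": [0,0,0],"dr": [0,0,0]}]}}

```text
time_s: 8.1
position: [0.6251, -0.0083, 0.0635]
tool_rot: [[0.814, 0.453, 0.364], [0.581, -0.634, -0.511], [-0.001, 0.627, -0.779]]
ft_force: [-0.5, -0.3, 0.4]
grip_width: 0.0512
```

Emit:
{"fn": "arm_command", "kwargs": {"steps": [{"delta_pos": [0,0,0],"dr": [0,0,0]},{"delta_pos": [0,0,0],"dr": [0,0,0]},{"delta_pos": [0,0,0],"dr": [0,0,0]},{"delta_pos": [0,0,0],"dr": [0,0,0]},{"delta_pos": [0,0,0],"dr": [0,0,0]},{"delta_pos": [0,0,0],"dr": [0,0,0]}], "grip": 0, "squeeze": 40}}

```text
time_s: 8.7
position: [0.625, -0.008, 0.064]
tool_rot: [[0.814, 0.452, 0.365], [0.581, -0.634, -0.511], [-0.0, 0.628, -0.779]]
ft_force: [-4.8, 3.7, 4.4]
grip_width: 0.0115
```

Emit:
{"fn": "arm_command", "kwargs": {"steps": [{"delta_pos": [-1.2,1.6,0.8],"dr": [0,0,0]},{"delta_pos": [-3.5,4.9,0],"dr": [0,0,0]},{"delta_pos": [-3.5,4.9,0],"dr": [0,0,0]},{"delta_pos": [-3.5,4.9,0],"dr": [0,0,0]},{"delta_pos": [-3.5,4.9,0],"dr": [0,0,0]},{"delta_pos": [-3.5,4.9,0],"dr": [0,0,0]}]}}

```text
time_s: 9.3
position: [0.6059, 0.0183, 0.064]
tool_rot: [[0.814, 0.453, 0.364], [0.581, -0.634, -0.511], [-0.001, 0.627, -0.779]]
ft_force: [0.2, 0.4, -1.9]
grip_width: 0.0114
```

Free sliding; continue to about 68 mm in total.

Emit:
{"fn": "arm_command", "kwargs": {"steps": [{"delta_pos": [-3.5,4.9,0],"dr": [0,0,0]},{"delta_pos": [-3.5,4.9,0],"dr": [0,0,0]},{"delta_pos": [-3.5,4.9,0],"dr": [0,0,0]},{"delta_pos": [-3.5,4.9,0],"dr": [0,0,0]},{"delta_pos": [-3.5,4.9,0],"dr": [0,0,0]},{"delta_pos": [-3.5,4.9,0],"dr": [0,0,0]},{"delta_pos": [0,0,0],"dr": [0,0,0]},{"delta_pos": [0,0,0],"dr": [0,0,0]}]}}

```text
time_s: 10.1
position: [0.5854, 0.0473, 0.0642]
tool_rot: [[0.814, 0.453, 0.364], [0.581, -0.634, -0.511], [-0.001, 0.627, -0.779]]
ft_force: [0.7, -0.2, -2.6]
grip_width: 0.0114
```

```bash
python3 - <<'E'
from h import *; import pickle
s=env.observe();c=env.get_calibration('wrist');im=env.get_image('wrist');pickle.dump(c,open('wrist3.pkl','wb'))
print(s['position'],s['time_s'],s['grip_width'])
cv2.imwrite('pics/w3raw.png',im); sc=env.get_image('side');cv2.imwrite('pics/side3.png',sc)
cv2.imwrite('pics/w3.png',np.hstack([cv2.resize(im,(480,360)),cv2.resize(sc[150:330,220:380],(320,360))]))
E
```

```text
[0.58537701 0.04726545 0.06423254] 10.1 0.011403534092401793
```

View pics/w3.png

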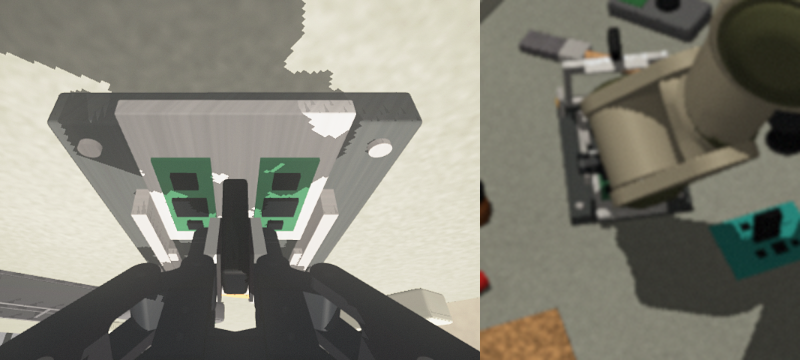

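```bash
python3 - <<'E'
from h import *; import pickle
c=pickle.load(open('wrist3.pkl','rb'));yaw=np.radians(-54.4);ux=np.array([np.cos(yaw),np.sin(yaw)]);uy=np.array([-ux[1],ux[0]])
t=np.array([585.4,47.3])
for n,u,v,z in [('cL',116.5,100,28.8),('cR',355.5,101,28.8),('bedL',53,95,20),('bedR',416,95,20),('gL',152,158,30.4),('gR',319,158.5,30.4),('gLi',211,158,30.4),('gRi',260,158,30.4)]:
    P=onz(c,u*4/3,v*4/3,z/1000)[:2]*1000;print(n,P.round(1),'rel TCP',(P-t)@ux,(P-t)@uy)
im=cv2.imread('pics/w3raw.png')
cv2.imwrite('pics/w3crop.png',cv2.resize(im[110:240,130:500],None,fx=2.1,fy=2.1,interpolation=cv2.INTER_CUBIC))
E
```

```text
cL [517.4  71.1] rel TCP -58.946748717677764 -41.38915909369826
cR [586.1 119.7] rel TCP -58.45111414121936 42.659687554133484
bedL [497.9  50.5] rel TCP -53.47435624129327 -69.27784390947707
bedR [610.6 131. ] rel TCP -53.4163073862247 69.2526587152478
gL [540.4  48.9] rel TCP -27.492254168315498 -35.68789324073386
gR [599.3  90.6] rel TCP -27.127593543459817 36.57712694597949
gLi [561.1  63.7] rel TCP -27.4894460724557 -10.17485952464388
gRi [578.3  76.1] rel TCP -27.4871148829155 11.005228445345818
```

Emit:
{"fn": "arm_command", "kwargs": {"steps": [{"delta_pos": [0,0,2],"dr": [0,0,0]},{"delta_pos": [0,0,5],"dr": [0,0,0]},{"delta_pos": [0,0,8],"dr": [0,0,0]},{"delta_pos": [0,0,12],"dr": [0,0,0]},{"delta_pos": [0,0,14],"dr": [0,0,0]},{"delta_pos": [0,0,14],"dr": [0,0,0]},{"delta_pos": [0,0,8],"dr": [0,0,0]},{"delta_pos": [0,0,0],"dr": [0,0,0]}]}}

```text
time_s: 11.0
position: [0.5857, 0.0472, 0.1286]
tool_rot: [[0.814, 0.451, 0.366], [0.581, -0.634, -0.511], [0.002, 0.628, -0.778]]
ft_force: [0.3, 1.3, -2.5]
grip_width: 0.0114
```

```bash
python3 - <<'E'
from h import *; import pickle
c=pickle.load(open('wrist3.pkl','rb'));yaw=np.radians(-54.4);ux=np.array([np.cos(yaw),np.sin(yaw)]);uy=np.array([-ux[1],ux[0]])
t=np.array([585.4,47.3]);V=np.array(c['view']);print(-V[:3,:3].T@V[:3,3])
for n,u,v,z in [('cL',116.5,100,20.5),('cR',355.5,101,20.5),('bedL',53,95,0),('bedR',416,95,0)]:
    P=onz(c,u*4/3,v*4/3,z/1000)[:2]*1000;print(n,P.round(1),'rel TCP',(P-t)@ux,(P-t)@uy)
E
```

```text
[0.50756775 0.15658928 0.1116843 ]
cL [518.4  62.6] rel TCP -51.4138091291176 -45.56733254274296
cR [593.9 116. ] rel TCP -50.868541907737885 46.89813142730955
bedL [495.8  27.3] rel TCP -35.87117205961613 -84.46303413650729
bedR [633.1 125.5] rel TCP -35.800460435531235 84.28649269425405
```

View pics/w3crop.png

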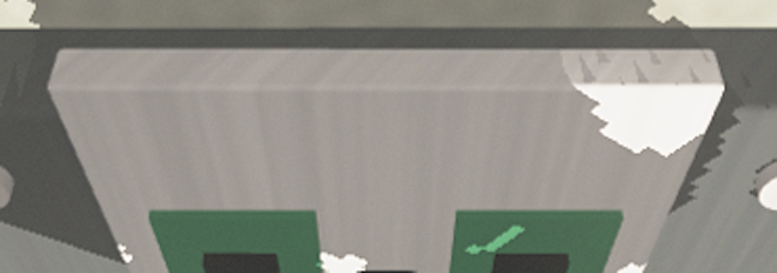

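The crop shows the carrier's front top edge from (49,89) to (724,87), and its front face above that. I recompute with those.

```bash
python3 - <<'E'
from h import *; import pickle
c=pickle.load(open('wrist3.pkl','rb'));yaw=np.radians(-54.4);ux=np.array([np.cos(yaw),np.sin(yaw)]);uy=np.array([-ux[1],ux[0]])
t=np.array([585.4,47.3])
for u,v,z in [(153.3,152.4,28.6),(474.8,151.6,28.6),(130+62/2.1,110+50/2.1,20.6),(130+715/2.1,110+50/2.1,20.6)]:
    P=onz(c,u,v,z/1000)[:2]*1000;print(P.round(1),'rel TCP',(P-t)@ux,(P-t)@uy)
E
```

```text
[519.2  63.7] rel TCP -51.81232432740819 -44.26570942300385
[591.6 115.8] rel TCP -52.08829178243002 44.96902516206905
[519.5  63.2] rel TCP -51.32303880477485 -44.35971409211716
[592.7 115.6] rel TCP -51.28717898563516 45.721941204399826
```

Emit:
{"fn": "arm_command", "kwargs": {"steps": [{"delta_pos": [-1,8,0],"dr": [0,0,0]},{"delta_pos": [-2,16,0],"dr": [0,0,0.7]},{"delta_pos": [-2.5,24,0],"dr": [0,0,1.2]},{"delta_pos": [-3,28,0],"dr": [0,0,1.2]},{"delta_pos": [-3,28,0],"dr": [0,0,1.2]},{"delta_pos": [-3,28,0],"dr": [0,0,1.2]},{"delta_pos": [-3,28,0],"dr": [0,0,1.2]},{"delta_pos": [-3,28,0],"dr": [0,0,1.2]},{"delta_pos": [-3,28,0],"dr": [0,0,1.2]},{"delta_pos": [-3,28,0],"dr": [0,0,1.2]},{"delta_pos": [-2,24,0],"dr": [0,0,1.1]},{"delta_pos": [-1.9,16,0],"dr": [0,0,0]},{"delta_pos": [-1,12,0],"dr": [0,0,0]},{"delta_pos": [0,5.6,0],"dr": [0,0,0]},{"delta_pos": [0,0,0],"dr": [0,0,0]},{"delta_pos": [0,0,0],"dr": [0,0,0]}]}}

```text
time_s: 12.6
position: [0.5539, 0.3483, 0.127]
tool_rot: [[0.683, 0.569, 0.457], [0.73, -0.532, -0.429], [-0.001, 0.627, -0.779]]
ft_force: [0.1, -0.0, -2.2]
grip_width: 0.0114
```

```bash
python3 - <<'E'
from h import *; import pickle
s=env.observe();c=env.get_calibration('wrist');im=env.get_image('wrist');pickle.dump(c,open('wrist4.pkl','wb'))
print(s['position'],s['time_s'],np.round(s['tool_rot'],3).tolist())
cv2.imwrite('pics/w4raw.png',im)
yaw=np.radians(-43)
for p in [(-75,60,8),(-75,-60,8),(75,60,8),(75,-60,8)]:
    P=[.560+(np.cos(yaw)*p[0]-np.sin(yaw)*p[1])/1000,.3435+(np.sin(yaw)*p[0]+np.cos(yaw)*p[1])/1000,p[2]/1000]
    q=proj(c,P);print(p,q); cv2.circle(im,(int(q[0]),int(q[1])),3,(255,0,255),-1)
cv2.imwrite('pics/w4.png',im)
E
```

```text
[0.55387428 0.34829728 0.1269634 ] 12.6 [[0.683, 0.569, 0.457], [0.73, -0.532, -0.429], [-0.001, 0.627, -0.779]]
(-75, 60, 8) [481.45097336 -45.16360752]
(-75, -60, 8) [147.96980156 -44.71762374]
(75, 60, 8) [405.20496458 209.29418689]
(75, -60, 8) [223.57703106 209.29147402]
```

View pics/w4.png

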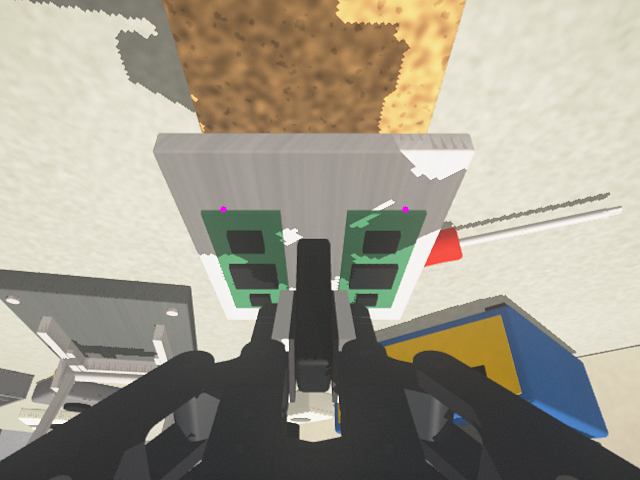

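Lateral position and squareness match: the cork side edges at (162,0) and (467,0) agree with predictions to about 1 mm. I back off to see the front edge.

Emit:
{"fn": "arm_command", "kwargs": {"steps": [{"delta_pos": [-11,10,8],"dr": [0,0,0]},{"delta_pos": [-14,14,14],"dr": [0,0,0]},{"delta_pos": [-11,10,8],"dr": [0,0,0]},{"delta_pos": [0,0,0],"dr": [0,0,0]},{"delta_pos": [0,0,0],"dr": [0,0,0]}]}}

```text
time_s: 13.15
position: [0.5176, 0.3829, 0.1573]
tool_rot: [[0.683, 0.569, 0.458], [0.731, -0.531, -0.428], [-0.0, 0.627, -0.779]]
ft_force: [0.7, 0.3, -2.5]
grip_width: 0.0112
```

```bash
python3 - <<'E'
from h import *; import pickle
s=env.observe();c=env.get_calibration('wrist');im=env.get_image('wrist');pickle.dump(c,open('wrist5.pkl','wb'))
print(s['position'],s['time_s'])
cv2.imwrite('pics/w5raw.png',im)
yaw=np.radians(-43)
for p in [(-75,60,8),(-75,-60,8),(-75,60,0),(-75,-60,0)]:
    P=[.560+(np.cos(yaw)*p[0]-np.sin(yaw)*p[1])/1000,.3435+(np.sin(yaw)*p[0]+np.cos(yaw)*p[1])/1000,p[2]/1000]
    q=proj(c,P);print(p,q); cv2.circle(im,(int(q[0]),int(q[1])),1,(255,0,255),-1)
cv2.imwrite('pics/w5.png',cv2.resize(im[0:200,120:520],None,fx=2,fy=2))
E
```

```text
[0.51764617 0.38291282 0.15728198] 13.15
(-75, 60, 8) [432.83593458  39.686997  ]
(-75, -60, 8) [193.47588833  39.75545574]
(-75, 60, 0) [430.31244563  30.86149244]
(-75, -60, 0) [196.02103642  30.93314834]
```

View pics/w5.png

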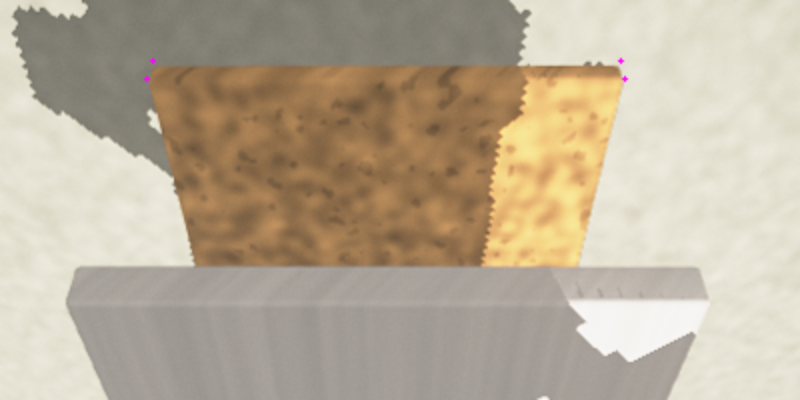

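Emit:
{"fn": "arm_command", "kwargs": {"steps": [{"delta_pos": [8,-7,-8],"dr": [0,0,0]},{"delta_pos": [15,-14,-14],"dr": [0,0,0]},{"delta_pos": [10,-9.5,-14],"dr": [0,0,0]},{"delta_pos": [4.7,-4.1,-14],"dr": [0,0,0]},{"delta_pos": [0,0,-14],"dr": [0,0,0]},{"delta_pos": [0,0,-14],"dr": [0,0,0]},{"delta_pos": [0,0,-10],"dr": [0,0,0]},{"delta_pos": [0,0,-6],"dr": [0,0,0]},{"delta_pos": [0,0,-4],"dr": [0,0,0]},{"delta_pos": [0,0,-2],"dr": [0,0,0]},{"delta_pos": [0,0,0],"dr": [0,0,0]},{"delta_pos": [0,0,0],"dr": [0,0,0]}]}}

```text
time_s: 14.4
position: [0.5558, 0.3483, 0.0577]
tool_rot: [[0.683, 0.569, 0.458], [0.73, -0.532, -0.428], [0.0, 0.627, -0.779]]
ft_force: [0.2, -0.4, -1.8]
grip_width: 0.0116
```

```bash
python3 - <<'E'
from h import *; import pickle
s=env.observe();im=env.get_image('wrist');side=env.get_image('side')
print(s['position'],s['ft_force'],s['time_s'])
cv2.imwrite('pics/w6raw.png',im)
cv2.imwrite('pics/w6.png',np.hstack([cv2.resize(im,(480,360)),cv2.resize(side[270:400,170:300],(320,360))]))
E
```

```text
[0.55575391 0.34833269 0.05768504] [ 0.15345697 -0.38547884 -1.83869614] 14.4
```

View pics/w6.png

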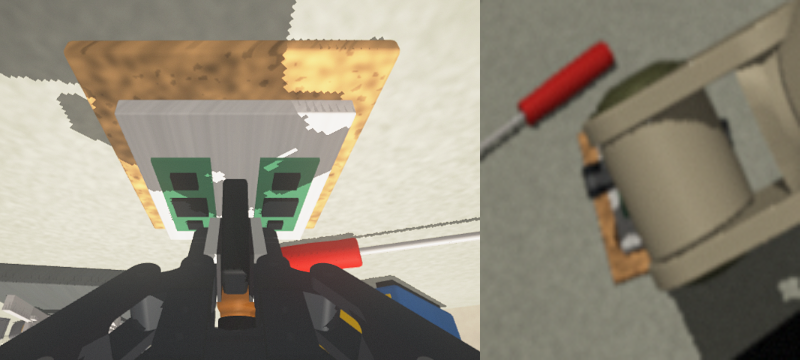

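Carrier sits centred over the cork at about 6 mm of height. I lower it slowly.

Emit:
{"fn": "arm_command", "kwargs": {"steps": [{"delta_pos": [0,0,-1.5],"dr": [0,0,0]},{"delta_pos": [0,0,-1.2],"dr": [0,0,0]},{"delta_pos": [0,0,-1],"dr": [0,0,0]},{"delta_pos": [0,0,-1],"dr": [0,0,0]},{"delta_pos": [0,0,-0.5],"dr": [0,0,0]},{"delta_pos": [0,0,0],"dr": [0,0,0]}]}}

```text
time_s: 15.1
position: [0.5556, 0.3482, 0.052]
tool_rot: [[0.683, 0.569, 0.458], [0.73, -0.532, -0.429], [-0.001, 0.627, -0.779]]
ft_force: [-0.3, 0.2, -2.2]
grip_width: 0.0115
```

Emit:
{"fn": "arm_command", "kwargs": {"steps": [{"delta_pos": [0,0,-0.5],"dr": [0,0,0]},{"delta_pos": [0,0,-0.4],"dr": [0,0,0]},{"delta_pos": [0,0,0],"dr": [0,0,0]}]}}

```text
time_s: 15.4
position: [0.5556, 0.3482, 0.0519]
tool_rot: [[0.683, 0.568, 0.458], [0.73, -0.532, -0.429], [-0.0, 0.628, -0.778]]
ft_force: [-3.4, 0.3, 5.4]
grip_width: 0.0114
```

Contact felt. Release gently and withdraw along the tool axis.

Emit:
{"fn": "arm_command", "kwargs": {"steps": [{"delta_pos": [0,0,0],"dr": [0,0,0]},{"delta_pos": [0,0,0],"dr": [0,0,0]},{"delta_pos": [0,0,0],"dr": [0,0,0]},{"delta_pos": [0,0,0],"dr": [0,0,0]},{"delta_pos": [0,0,0],"dr": [0,0,0]},{"delta_pos": [-4,4,7],"dr": [0,0,0]},{"delta_pos": [-9,8.5,16],"dr": [0,0,0]},{"delta_pos": [-14,13,24],"dr": [0,0,0]},{"delta_pos": [-18,17,31],"dr": [0,0,0]},{"delta_pos": [-14,13,30],"dr": [0,0,0]},{"delta_pos": [0,0,20],"dr": [0,0,0]},{"delta_pos": [0,0,0],"dr": [0,0,0]},{"delta_pos": [0,0,0],"dr": [0,0,0]}], "grip": 0.6}}

```text
time_s: 16.7
position: [0.4963, 0.4037, 0.179]
tool_rot: [[0.683, 0.569, 0.458], [0.73, -0.532, -0.429], [-0.0, 0.627, -0.779]]
ft_force: [-0.2, 0.9, -1.2]
grip_width: 0.0517
```

```bash
python3 - <<'E'
from h import *; import pickle
s=env.observe();c=env.get_calibration('wrist');im=env.get_image('wrist');pickle.dump(c,open('wrist7.pkl','wb'))
print(s['position'],s['time_s'],s['ft_force'])
cv2.imwrite('pics/w7raw.png',im);sc=env.get_image('scene');cv2.imwrite('pics/scene7.png',sc)
cv2.imwrite('pics/w7.png',np.hstack([cv2.resize(im,(533,400)),cv2.resize(sc[150:370,290:437],(267,400))]))
E
```

```text
[0.49631232 0.40365946 0.1789756 ] 16.7 [-0.16380249  0.90886979 -1.22929699]
```

View pics/w7.png

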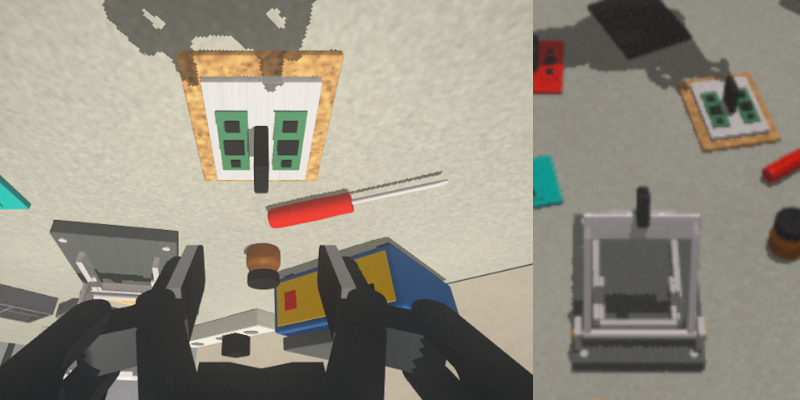

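```bash
python3 - <<'E'
from h import *; import pickle
c=pickle.load(open('wrist7.pkl','rb'));im=cv2.imread('pics/w7raw.png')
yaw=np.radians(-43);ux=np.array([np.cos(yaw),np.sin(yaw)]);uy=np.array([-ux[1],ux[0]])
# top-down rectification at plane z, 4px/mm, frame centred on (561,343): col=fy, row=fx
def top(z):
    pts=[(-90,-70),(-90,70),(90,70),(90,-70)]
    src=[proj(c,[*(np.array([561,343])+a*ux+b*uy)/1000,z]) for a,b in pts]
    dst=[((b+70)*4,(a+90)*4) for a,b in pts]
    return cv2.warpPerspective(im,cv2.getPerspectiveTransform(np.float32(src),np.float32(dst)),(560,720))
def cork(t):
    h=cv2.cvtColor(t,cv2.COLOR_BGR2HSV); m=cv2.inRange(h,(8,70,40),(28,255,255))
    return cv2.morphologyEx(cv2.morphologyEx(m,cv2.MORPH_CLOSE,np.ones((9,9))),cv2.MORPH_OPEN,np.ones((5,5)))
def fmt(r): return np.round(np.array(r)/4,1)
m8,m16=cork(top(.008)),cork(top(.016))
for b in (-30,-15,15,30):
    col=np.where(m8[:,int((b+70)*4)])[0]; c16=np.where(m16[:360,int((b+70)*4)])[0]; 
    print('fy',b,'cork x from',col.min()/4-90,'to',col.max()/4-90,'| plate front edge (z16; incl. front face, z8)',c16.max()/4-90, col[col<300].max()/4-90)
for a in (-50,-40,-20,0,20,40):
    r=np.where(m8[int((a+90)*4)])[0]/4-70; r16=np.where(m16[int((a+90)*4)])[0]/4-70
    print('fx',a,'cork y',r.min(),r.max(),'plate z16 L',r16[r16<-20].max(),'R',r16[r16>20].min(), 'z8', r[r<-20].max(), r[r>20].min())
E
```

```text
fy -30 cork x from -80.25 to 72.75 | plate front edge (z16; incl. front face, z8) -65.0 -59.25
fy -15 cork x from -80.25 to 73.0 | plate front edge (z16; incl. front face, z8) -65.0 -59.0
fy 15 cork x from -80.25 to 72.75 | plate front edge (z16; incl. front face, z8) -65.0 -59.25
fy 30 cork x from -80.25 to 72.75 | plate front edge (z16; incl. front face, z8) -65.0 -59.0
fx -50 cork y -60.25 58.75 plate z16 L -44.5 R 45.5 z8 -46.25 47.0
fx -40 cork y -60.25 58.75 plate z16 L -44.75 R 45.5 z8 -46.25 47.0
fx -20 cork y -60.25 58.75 plate z16 L -44.75 R 45.5 z8 -46.5 47.0
fx 0 cork y -60.0 59.0 plate z16 L -44.75 R 45.25 z8 -46.5 47.0
fx 20 cork y -60.0 59.0 plate z16 L -44.75 R 45.25 z8 -46.5 47.0
fx 40 cork y -60.0 59.0 plate z16 L -44.75 R 45.25 z8 -46.5 46.75
```

```bash
python3 - <<'E'
from h import *
c=env.get_calibration('scene');d=env.get_calibration('side');yaw=np.radians(-54.4)
W=lambda x,y,z:[.6291+(np.cos(yaw)*x-np.sin(yaw)*y)/1000,-.0138+(np.sin(yaw)*x+np.cos(yaw)*y)/1000,z/1000]
im=env.get_image('side'); g=im.max(2)
for n,p in [('up',(14,0,193)),('down',(-87,0,53))]:
    a=proj(d,W(*p));u,v=a.round().astype(int);print(n,'scene',proj(c,W(*p)),'side',a, 'darkness', g[v-4:v+5,u-3:u+4].min(1).tolist())
    ends=[(p[0]-q,0,p[2]) for q in(0,)]
E
```

```text
up scene [351.21217126 261.61257466] side [286.71149393 171.15500829] darkness [27, 21, 24, 23, 23, 24, 22, 23, 14]
down scene [346.60649314 266.84129105] side [293.62678502 238.24036016] darkness [55, 57, 58, 56, 57, 57, 55, 57, 56]
```

The side view shows the black tab where it projects with the bar fully up (287,171), and only the bed where it would be if down. Handing in.

```bash
python3 -c "
from h import *
env.close_job();print(env.observe()['time_s'])"
```

```text
the job is handed in; nothing more can be done
the job is handed in; nothing more can be done
```

The job is done and handed in at about 17 s of the 64 s allowed. I lifted the bar by its tab to its stop. I slid the carrier out 68 mm by the fin with the tool tilted 40° to clear the raised tab. I then lifted it, set it on the cork rest with about 5 N of contact, released it and withdrew.

**Last checks:**
- **Bar:** it is still up. The side view shows the tab at the place it should be when fully up.
- **Carrier:** it rests on the cork, square to within about 0.3°. It is about 1 mm off centre across and about 2 mm off along the rest, with roughly 1 mm of uncertainty.
- **Disagreements:** the scene and side cameras placed objects about 5 mm apart, so I used the wrist camera to settle positions. In the last image the cork measured about 148 mm long instead of 150 mm.
- **Other objects:** in the last pictures the ones in view looked to be in place. I did not measure each one.

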